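Replace the upper box of a two-tier soap stand

TASK

The upper tray of the soap stand has broken. First push the old yellow tray along the board, without lifting it, over the board's end so that it drops into the grey bin hanging there. Then take the new clear soap box by its blue hub and slide the hub over the stand's upright steel shaft, keeping hold of it all the way down rather than dropping it, until it rests level on the black shoulder with its sides in line with the lower box; leave everything else on the board where it stands.

Things in the scene. Friction and masses are not known exactly. Their poses are not given: they have to be found in the camera images.
- stand: Soap stand, fixed: white base 124 x 94 x 10 mm, clear open box 110 (x) x 80 (y) mm with blue rim line up to 32 mm height, black round column (diameter 26) whose flat top, the shoulder, is 55 mm above the board; on it the upright steel shaft, diameter 12, top 123 mm above the board, last 8 mm tapered to 6. Origin: centre of the underside. x along the lower box's long side, z up.
- seat (a point): Point on the stand's shaft axis at the height of the shoulder (55 mm above the board), where the foot of the new box's hub comes to rest. Same axes as the stand.
- soap_box_mid (a point): New soap box, loose (0.12 kg): clear, 110 (x) x 80 (y) x 22 mm, blue rim line; in its middle a blue square hub, 26 x 26 mm, faces square to x and y, 60 mm tall from the underside (38 mm above the rim), 15 mm round bore right through. Point on the hub's axis, 30 mm above the underside; x along the long side, z up. Fingertips 24 mm or more above the underside clear the rim.
- soap_box_foot (a point): Centre of the underside of the new soap box, on the axis of the bore. Same axes as the box.
- old_tray_mid (a point): Broken old tray, loose (0.07 kg), lying flat: yellow plastic, 96 (x) x 76 (y) x 12 mm, thin floor, rim walls 3 mm thick and 12 mm high, square hole in the middle, the +x +y corner broken away; its whole long wall is on its -y side, away from the board's end. Point at its centre, 6 mm above its underside.
- board_end (a point): Point on the top edge of the board's left end. The end is a straight edge along world x, facing +y; the board's top is at height 0.
- bin: Grey open waste bin hung on the board's left end, fixed: outside 300 (along x) x 200 (y) x 130 mm high, walls 4 mm, open at the top. Its rim is 35 mm below the board's top and its near wall 6 mm beyond the board's end. Origin: centre of its underside, 165 mm below the board's top.
- jar: Closed amber jar with a white lid, 68 mm in diameter, 75 mm tall. Bystander. Origin: centre of its underside.
- toothbrush_holder: White ceramic toothbrush holder, 72 mm in diameter, 95 mm tall, empty. Bystander. Origin: centre of its underside.
- nail_brush: Wooden nail brush, bristles down, 40 (x) x 88 (y) x 33 mm. Bystander. Origin: centre of its underside.
- hair_clip: Aluminium hair clip, 66 (x) x 12 x 11 mm. Bystander. Origin: centre of its underside.
- tumbler: Green plastic tumbler, 70 mm in diameter, 90 mm tall. Bystander. Origin: centre of its underside.
- soap_bottle: Orange liquid-soap bottle with a white cap, 60 mm in diameter, 150 mm tall. Bystander. Origin: centre of its underside.
Mind the look-alikes: they are no part of the job. What is shaped like the stand but purple is not meant.

How it is judged:
On the way, in this order (a step that is already met when the one before it is completed fails the run):
1. the old tray lies in the bin (z of old_tray_mid in the frame of bin between 0 and 0.12 m and x of old_tray_mid in the frame of bin between -0.15 and 0.15 m and y of old_tray_mid in the frame of bin between -0.1 and 0.1 m), for 0.2 s.
2. the new box, still held by the fingers, has been brought down the shaft to within 12 mm of the shoulder (horizontal distance between soap_box_foot and seat below 0.005 m and z of soap_box_foot in the frame of seat below 0.012 m and contact force between the fingers and soap_box above 0.5 N), for 0.1 s.
At the end, for the whole second after the job is handed in: The old tray lies at rest in the bin; the new soap box is on the shaft, released and at rest, its underside within 3 mm of the shoulder's height and within 5 mm of the shaft's axis, level within 0.06 rad, and its long side in line with the lower box's within 0.17 rad (either way round) (all of step 1 and horizontal distance between soap_box_foot and seat below 0.005 m and z of soap_box_foot in the frame of seat between -0.003 and 0.003 m and angle between soap_box_foot's own z axis and vertical below 0.06 rad and angle between the x axis of soap_box_foot and the x axis of stand, either way round below 0.17 rad and linear speed of each of soap_box, old_tray below 0.02 m/s); the robot touches nothing.
It fails at once if the old tray is lifted more than 40 mm off the board (height (world z) of old_tray_mid above 0.046 m).
It fails at once if another loose thing on the board is moved by more than 30 mm or knocked over (distance of any of jar, toothbrush_holder, nail_brush, hair_clip, tumbler, soap_bottle from where it was at the start of the episode above 0.03 m or angle between any of jar, toothbrush_holder, nail_brush, hair_clip, tumbler, soap_bottle's own z axis and vertical above 0.5 rad).
It also fails if it takes over 58 s, if anything falls off the work surface, if the arm or the gripper's body presses on something with over 40 N, if the wrist force passes 120 N, or if a joint passes its speed limit or range.

ROBOT

A 6-joint arm with a two-finger parallel gripper is mounted at the origin on the work surface. World frame = base frame: x ahead of the robot, y to its left, z up, the work surface at z = 0. Lengths are in m, angles in rad, forces in N, time in s.
With the tool pointing down it reaches from about 0.35 to 0.85 m from the base axis. Payload 8.1 kg.
Tool frame: the origin (TCP) lies at the very end of the fingers, on their centre line; the grasp point (between the pads) lies 19 mm behind it (env.grip_depth is the distance from the TCP to the grasp point, in m); z points along the fingers, y is the direction in which the jaws open and shut (so a half turn about z gives the same grasp; the last joint's range is limited). The gripper opens to 93 mm and grips with 3 to 60 N. Pads are 15 mm wide; open, the fingers measure 128 mm over their backs; the gripper's body (75 mm by 188 mm) begins 65 mm behind the grasp point.
Start: joints at [1.21, 0.13, 1.488, -0, 1.523, -0.085], TCP at [0.163, 0.577, 0.18] pointing down, gripper open.
Joint ranges: [-2.96, 2.96], [-0.89, 2.26], [0.02, 2.5], [-1.34, 4.48], [0, 2.73], [-2.66, 2.66]. Speed limits (rad/s): [2.39, 2.39, 2.79, 3.14, 3.14, 3.14].

INTERFACE

Orientations are given as [roll, pitch, yaw] about the fixed x, y, z axes, in that order (R = Rz(yaw) Ry(pitch) Rx(roll)).
In Python, from plant import env, cams, job gives the robot as it stands.
- The arm moves only by the tool jog_arm, never from a script. Its argument "moves" is a list of rows, each a list of 3 entries, a list of its own where there are three numbers: the turn, a rotation vector about the world's x, y, z in degrees, then the shift along the world's x, y, z in mm, then the finger opening in mm, from 0 to 93. A call has 1 to 12 rows; each row is the pose to reach, as a shift and turn from the pose commanded when the call began; what a row does not reach only later rows make up. A row lasts 1/8 s, in which the tool goes at most 62.5 mm and 10.7 degrees, less where a joint would pass 70% of its speed; a pose out of reach is approached as far as the arm can. A call with a gripper value outside its range is refused whole. The fingers move at their own pace and stop on an object; "force" is the grip in N (left out, the last holds). Time passes only in rows, so rows that repeat a pose let the fingers close. It gives the time, the measured TCP pose, the force and the opening at its end, in the units of the state.
- env.get_state(): the state, without advancing time (a new reading comes with each control period).
- cams.grab_frame(name): name is "scene" or "top"; returns the picture (384x512x3 uint8, red, green, blue); there is no depth.
- cams.camera_info(name): a dict with "fov_y" (degrees; the focal length in pixels is half the picture's height over the tangent of half this angle, whatever the lens; pixels are square), "cx", "cy" (the principal point, pixels), "dist" ([k1, k2, p1, p2, k3] as OpenCV has them; the pictures are not rectified), "R" (3x3) and "t" (3): a world point X has camera coordinates R X + t. Camera axes: x right, y down, z forward; pixel columns grow to the right and rows downward; lengths in m; the calibration is good to about 2 mm. A picture is of the moment at which its call begins. camera_info takes no time and is no camera call.
- job.close_job(): hands the job in, once; it reports no verdict.
The state is a dict: "time": time; "q": joint angles; "dq": joint speeds; "joint_torque": joint torques, N m; "tool_pos": TCP position; "eef_rot": TCP orientation; "ft_force": force on the tool from outside, world axes, zero at the start; "moment": the same for the moment, N m; "grip_width": finger opening in m.
Only numpy, scipy, OpenCV 4.12 (cv2) and the standard library are available. Lean on these libraries where they do the work, as an engineer would, in place of code of your own. Each camera call takes 0.05 s, during which the arm holds its last target.

## Working session

There is one attempt and no reset: what is moved stays moved. The work goes in short steps, Python scripts to look and compute and a tool call to move; the robot and the scene stay as the last step left them, time stands still between calls to the robot, and variables do not carry over. Pictures are saved under pics/ and viewed, and the job is handed in when it is done.

Besides the shell and the picture viewer there is one more tool, called after "Emit:" in YAML: its name, and indented under it one key for each argument. jog_arm: Moves the arm, as the interface text tells. Its arguments: {"type":"object","properties":{"moves":{"type":"array","items":{"type":"array"}},"force":{"type":"number"}},"required":["moves"]}

```bash
mkdir -p pics; ls
python3 - <<'E'
from plant import env,cams,job
import cv2
for n in("scene","top"):
    im=cams.grab_frame(n); cv2.imwrite(f"pics/{n}0.png",im[:,:,::-1]); i=cams.camera_info(n); print(n,i)
print(env.get_state(), env.grip_depth)
E
```

```text
pics
scene {'fov_y': 54.73508728713632, 'cx': 255.4946346525775, 'cy': 194.4214319188878, 'dist': array([-0.05273904,  0.        ,  0.        ,  0.        ,  0.        ]), 'R': array([[-0.66080855,  0.75045592, -0.01216441],
       [ 0.54617712,  0.46968951, -0.69360098],
       [-0.51480347, -0.46498138, -0.7202567 ]]), 't': array([ 0.29716296, -0.33981661,  1.36188283])}
top {'fov_y': 54.38365228626818, 'cx': 256.47180807539837, 'cy': 196.65549827518848, 'dist': array([-0.01666594,  0.        ,  0.        ,  0.        ,  0.        ]), 'R': array([[-0.01600132, -0.9998057 , -0.0115115 ],
       [-0.98786568,  0.01758693, -0.15431167],
       [ 0.15448414,  0.00890263, -0.98795516]]), 't': array([0.08620413, 0.5272975 , 1.02253062])}
{'time': 0.1, 'q': array([ 1.20959652e+00,  1.31119508e-01,  1.48920672e+00, -8.73306251e-06,
        1.52300958e+00, -8.54280125e-02]), 'dq': array([-1.16928546e-03,  5.93308484e-05, -2.95065378e-03, -1.25069922e-05,
        7.16633896e-04,  2.43657089e-03]), 'joint_torque': array([ 9.77661366e-04, -5.61341572e+01, -4.93092263e+01,  7.69349118e-02,
        2.92250019e-02, -1.02261743e-04]), 'tool_pos': array([0.16315734, 0.57676159, 0.17935224]), 'eef_rot': array([-3.13985511e+00, -1.40042414e-04,  2.86582116e+00]), 'ft_force': array([-0.15395275,  0.03608712, -0.31726531]), 'moment': array([0.01545647, 0.04181899, 0.05013838]), 'grip_width': 0.09302104833235336} 0.0188
```

View pics/scene0.png

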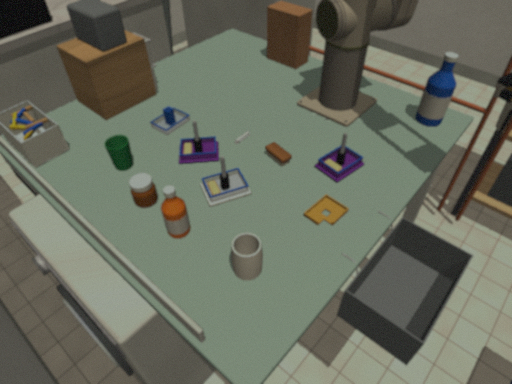

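View pics/top0.png

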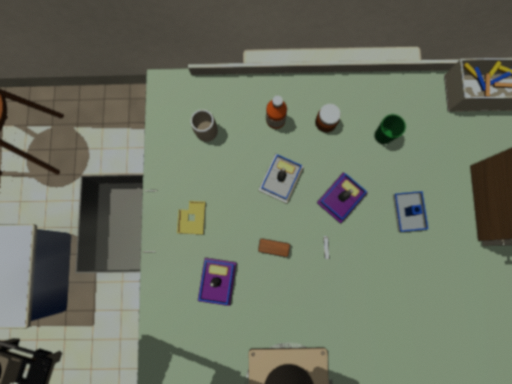

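The scene view shows the white stand at about (225,185), the clear box at (170,118), the tray at (326,211), the bin at (405,290) and purple decoys at (200,150) and (340,160). In the top view these are the stand (282,177), the box (411,211), the tray (192,218), the bin (110,222), the nail brush (274,247) and the clip (326,248). The arm doesn't appear near the board, so I'll check the calibration by projecting known points.

```bash
cat > h.py <<'E'
import numpy as np,cv2
from plant import env,cams,job
def K(n):
    i=cams.camera_info(n); f=192/np.tan(np.radians(i['fov_y']/2))
    return np.array([[f,0,i['cx']],[0,f,i['cy']],[0,0,1]]),np.array(i['dist']),np.array(i['R']),np.array(i['t'])
def proj(n,P):
    k,d,R,t=K(n); return cv2.projectPoints(np.array(P,float).reshape(-1,3),cv2.Rodrigues(R)[0],t,k,d)[0].reshape(-1,2)
def ray(n,uv,z):
    k,d,R,t=K(n); p=cv2.undistortPoints(np.array(uv,float).reshape(-1,1,2),k,d).reshape(-1,2)
    D=np.c_[p,np.ones(len(p))]@R; C=-R.T@t
    return C+D*((z-C[2])/D[:,2])[:,None]
E
python3 - <<'E'
from h import *
for n in("scene","top"):
    k,d,R,t=K(n); print(n,-R.T@t)
    print(proj(n,[[0,0,0],[.163,.577,.18],[.163,.577,.4]]).round(0).tolist())
print(ray("top",[[143,150],[143,250],[410,211],[192,218],[110,222]],0).round(3))
print(ray("top",[[282,177]],.0).round(3))
for n,b in(("scene",(130,90,380,240)),("top",(150,90,440,320))):
    im=cv2.imread(f"pics/{n}0.png"); x0,y0,x1,y1=b
    c=cv2.resize(im[y0:y1,x0:x1],None,fx=2.7 if n=="top" else 3.1,fy=2.7 if n=="top" else 3.1,interpolation=cv2.INTER_CUBIC)
    cv2.imwrite(f"pics/{n}0c.png",c[:600,:800])
E
```

```text
scene [1.08306989 0.56985075 0.74882291]
[[336.0, 102.0], [510.0, 152.0], [559.0, 68.0]]
top [0.36431372 0.06781063 1.0925749 ]
[[288.0, 388.0], [47.0, 344.0], [-23.0, 373.0]]
[[ 0.685  0.42   0.   ]
 [ 0.384  0.41   0.   ]
 [ 0.485 -0.372  0.   ]
 [ 0.475  0.268  0.   ]
 [ 0.467  0.511  0.   ]]
[[0.593 0.001 0.   ]]
```

View pics/scene0c.png

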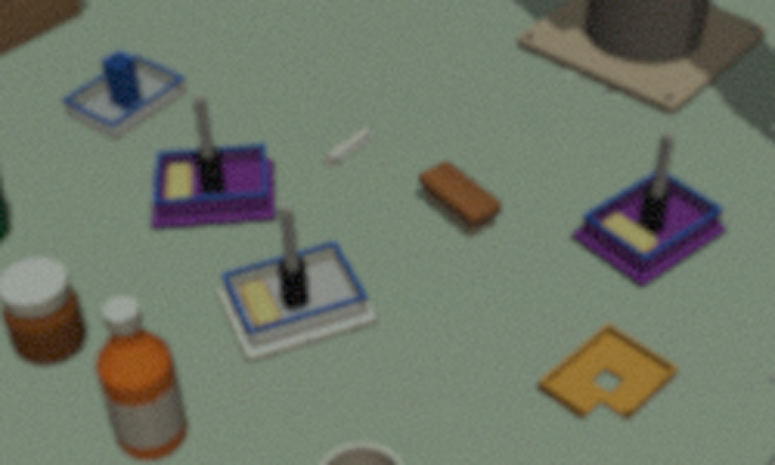

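View pics/top0c.png

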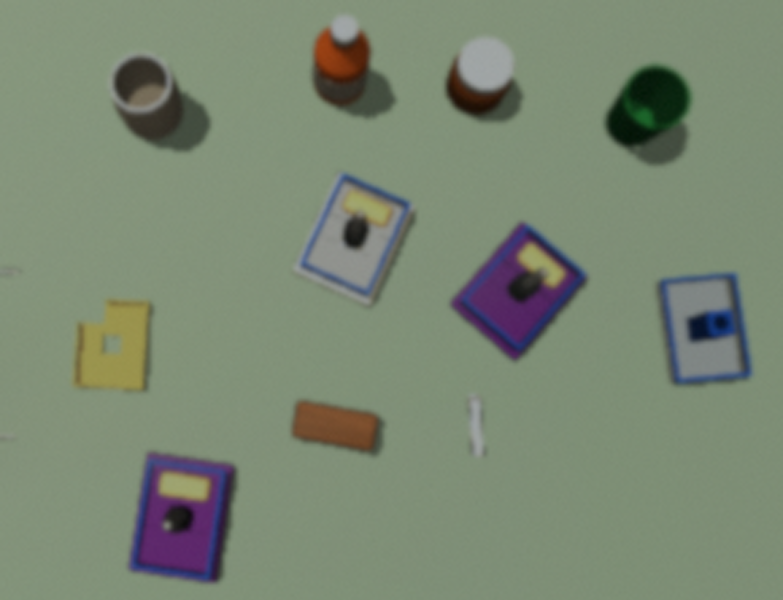

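Run:
```python
from h import *
def rect(name,im,lo,hi,win,z,tag,save=True):
    hsv=cv2.cvtColor(im,cv2.COLOR_BGR2HSV); m=cv2.inRange(hsv,lo,hi); w=np.zeros_like(m); x0,y0,x1,y1=win; w[y0:y1,x0:x1]=255; m&=w
    ys,xs=np.nonzero(m); 
    P=ray(name,np.c_[xs,ys],z)[:,:2]
    r=cv2.minAreaRect((P*1000).astype(np.float32)); print(name,tag,len(xs),np.round(r[0],1),np.round(r[1],1),round(r[2],1),'px',xs.min(),xs.max(),ys.min(),ys.max())
    return m
S=cv2.imread("pics/scene0.png");T=cv2.imread("pics/top0.png")
for n,im,wt,wb,ws in(("top",T,(170,190,220,245),(385,180,440,240),(250,145,312,212)),("scene",S,(295,190,355,235),(145,100,195,140),(195,160,255,210))):
    rect(n,im,(15,100,60),(35,255,255),wt,.012,"tray")
    rect(n,im,(100,90,30),(130,255,255),wb,.022,"boxrim")
    rect(n,im,(100,70,30),(130,255,255),ws,.032,"standrim")
# stand/white crop and hub crop enlarged
def crop(im,b,f,fn): x0,y0,x1,y1=b; cv2.imwrite(fn,cv2.resize(im[y0:y1,x0:x1],None,fx=f,fy=f,interpolation=cv2.INTER_NEAREST))
a=[T[145:212,250:317],T[180:247,380:447],S[150:217,195:262],S[95:162,140:207]]
g=np.vstack([np.hstack(a[:2]),np.hstack(a[2:])]); cv2.imwrite("pics/q0.png",cv2.resize(g,None,fx=4.4,fy=4.4,interpolation=cv2.INTER_NEAREST))
print(ray("top",[[80,177],[80,270],[143,177],[143,270]],-.035).round(3))
```

```text
top tray 660 [476.6 268.9] [73.3 91.6] 86.5 px 178 204 202 233
top boxrim 349 [ 481.9 -366.4] [110.6  81.2] 4.6 px 395 427 191 231
top standrim 181 [589.5   4.8] [ 80.8 111.2] 64.2 px 262 301 155 198
scene tray 721 [481.6 275.7] [ 77.3 100.1] 86.2 px 304 347 195 223
scene boxrim 185 [ 481.9 -319.3] [109.2 209.7] 1.7 px 151 193 107 139
scene standrim 161 [590.1   8.8] [ 82.5 111.8] 64.1 px 202 247 168 196
[[ 0.612  0.625 -0.035]
 [ 0.328  0.609 -0.035]
 [ 0.608  0.428 -0.035]
 [ 0.325  0.42  -0.035]]
```

View pics/q0.png

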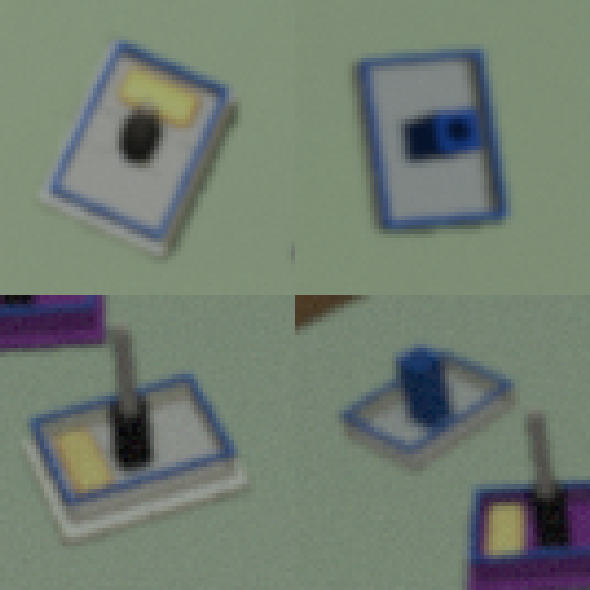

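Emit:
jog_arm:
  moves:
    - [[0,0,-8],[32,-38,0],50]
    - [[0,0,-16],[64,-76,0],50]
    - [[0,0,-24],[96,-116,0],50]
    - [[0,0,-32],[128,-156,0],50]
    - [[0,0,-40],[160,-196,0],50]
    - [[0,0,-48],[192,-234,0],50]
    - [[0,0,-56],[224,-272,0],50]
    - [[0,0,-64],[256,-312,0],50]
    - [[0,0,-72],[288,-350,0],50]
    - [[0,0,-77.7],[315,-382,0],50]
    - [[0,0,-77.7],[315,-382,0],50]

```text
time: 1.48
tool_pos: [0.4794, 0.193, 0.1797]
eef_rot: [-3.141, 0.001, 1.505]
ft_force: [-0.4, 1.3, -0.2]
grip_width: 0.05
```

Run:
```python
from h import *
print(ray("top",[[216,282]],.055),ray("top",[[212,285]],.123))
T=cams.grab_frame("top");S=cams.grab_frame("scene")
cv2.imwrite("pics/t1.png",T[:,:,::-1]);cv2.imwrite("pics/s1.png",S[:,:,::-1])
```

```text
[[0.29363749 0.1909727  0.055     ]] [[0.29095847 0.19307294 0.123     ]]
```

View pics/t1.png

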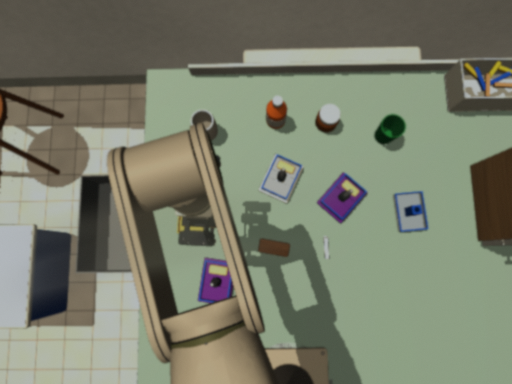

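View pics/s1.png

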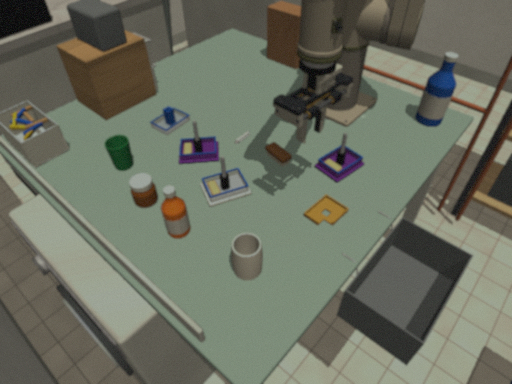

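Emit:
jog_arm:
  moves:
    - [[0,0,0],[0,0,-50],50]
    - [[0,0,0],[0,0,-100],50]
    - [[0,0,0],[0,0,-145],50]
    - [[0,0,0],[0,0,-168],50]
    - [[0,0,0],[0,0,-175],50]
    - [[0,0,0],[0,0,-175],50]
    - [[0,0,0],[0,10,-175],50]
    - [[0,0,0],[0,20,-175],50]
    - [[0,0,0],[0,30,-175],50]
    - [[0,0,0],[0,40,-175],50]
    - [[0,0,0],[0,50,-175],50]
    - [[0,0,0],[0,60,-175],50]

```text
time: 3.08
tool_pos: [0.4783, 0.256, 0.0053]
eef_rot: [-3.141, 0.0, 1.51]
ft_force: [0.9, -1.2, 0.3]
grip_width: 0.0501
```

Run:
```python
from h import *
S=cams.grab_frame("scene")
cv2.imwrite("pics/s2.png",S[:,:,::-1])
```

```text
(no output)
```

View pics/s2.png

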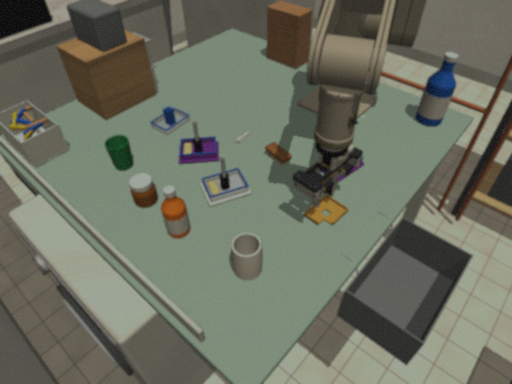

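Run:
```python
from h import *
a=[cv2.imread(f"pics/{n}.png")[130:250,270:400] for n in("s1","s2")]
cv2.imwrite("pics/c2.png",cv2.resize(np.hstack(a),None,fx=3,fy=3,interpolation=cv2.INTER_CUBIC))
for i in a:
    m=cv2.inRange(cv2.cvtColor(i,cv2.COLOR_BGR2HSV),(15,100,60),(35,255,255)); ys,xs=np.nonzero(m); print(xs.min()+270,xs.max()+270,ys.min()+130,ys.max()+130)
print(proj("scene",[[.478,.256,.005]]))
```

```text
270 347 143 223
270 347 143 223
[[320.12757662 208.60005565]]
```

View pics/c2.png

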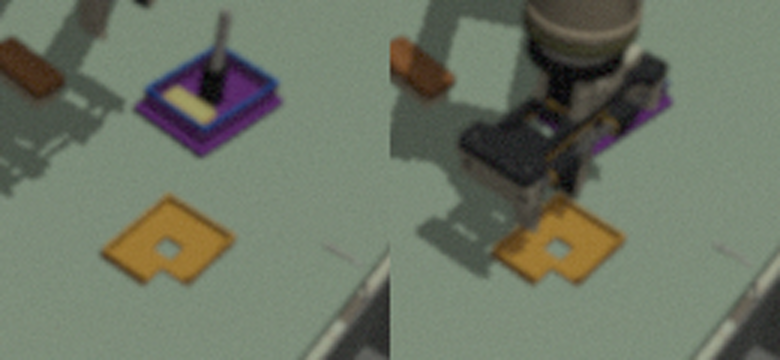

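Run:
```python
from h import *
s=env.get_state(); print({k:np.round(v,4) for k,v in s.items()})
f=[[.478+dx,.2635,.005] for dx in(-.034,.034)]
print(proj("scene",f)); print(proj("scene",[[.43,.236,.012],[.526,.23,.012],[.481,.2757,.012]]),ray("scene",[[317,205],[330,193]],.005))
i=cv2.imread("pics/s2.png"); 
for p in f: cv2.circle(i,tuple(int(round(v)) for v in proj("scene",[p])[0]),0,(0,0,255),-1)
cv2.imwrite("pics/c3.png",cv2.resize(i[160:240,285:365],None,fx=7,fy=7,interpolation=cv2.INTER_NEAREST))
```

```text
{'time': np.float64(3.125), 'q': array([3.9830e-01, 1.3450e-01, 1.8169e+00, 6.0000e-04, 1.1899e+00,
       4.5880e-01]), 'dq': array([-0.0183, -0.0088,  0.0078, -0.0041, -0.0008, -0.0273]), 'joint_torque': array([ -1.6299, -50.1141, -43.0507,  -0.4715,   0.1736,  -0.2353]), 'tool_pos': array([0.4783, 0.2571, 0.0054]), 'eef_rot': array([ 3.1415e+00, -7.0000e-04,  1.5101e+00]), 'ft_force': array([-0.6102,  0.6175,  0.3255]), 'moment': array([0.0217, 0.0931, 0.0296]), 'grip_width': np.float64(0.0502)}
[[329.52407119 202.86670765]
 [315.11612315 217.32376041]]
[[324.30894739 193.5387139 ]
 [301.85287855 212.34299787]
 [325.96279003 211.10968739]] [[0.47270426 0.24214667 0.005     ]
 [0.41168487 0.24370254 0.005     ]]
```

View pics/c3.png

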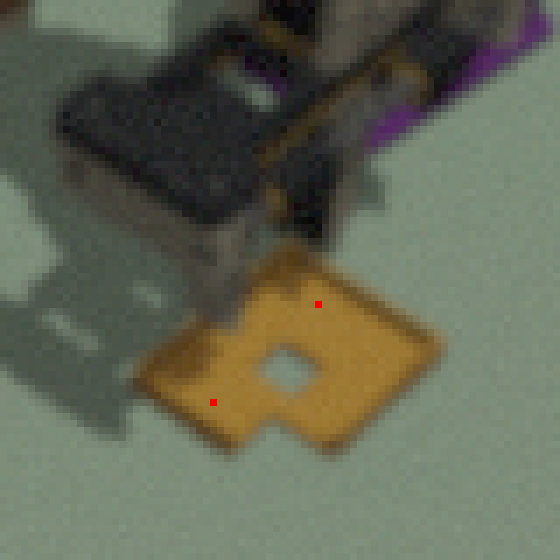

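Run:
```python
from h import *
print(proj("scene",[[.479-.034,.195,.18],[.479+.034,.195,.18],[.479,.195,.18]]))
i=cv2.imread("pics/s1.png")
for p in [[.479-.034,.195,.18],[.479+.034,.195,.18],[.479,.195,.18]]: cv2.circle(i,tuple(int(round(v)) for v in proj("scene",[p])[0]),0,(0,0,255),-1)
a=cv2.resize(i[80:160,260:360],None,fx=7,fy=7,interpolation=cv2.INTER_NEAREST)
cv2.imwrite("pics/c4.png",a)
print(proj("scene",[[.511,.258,z] for z in(.005,.02,.03,.04)]))
S=cams.grab_frame("scene"); cv2.imwrite("pics/s3.png",S[:,:,::-1])
cv2.imwrite("pics/s3c.png",cv2.resize(S[160:240,285:365,::-1],None,fx=7,fy=7,interpolation=cv2.INTER_NEAREST))
```

```text
[[315.20603952 141.69521201]
 [298.68913311 155.2083438 ]
 [307.11609682 148.31374035]]
[[313.61709777 216.0651876 ]
 [314.19993992 212.31280694]
 [314.5954567  209.76393351]
 [314.99667062 207.17626891]]
```

View pics/c4.png

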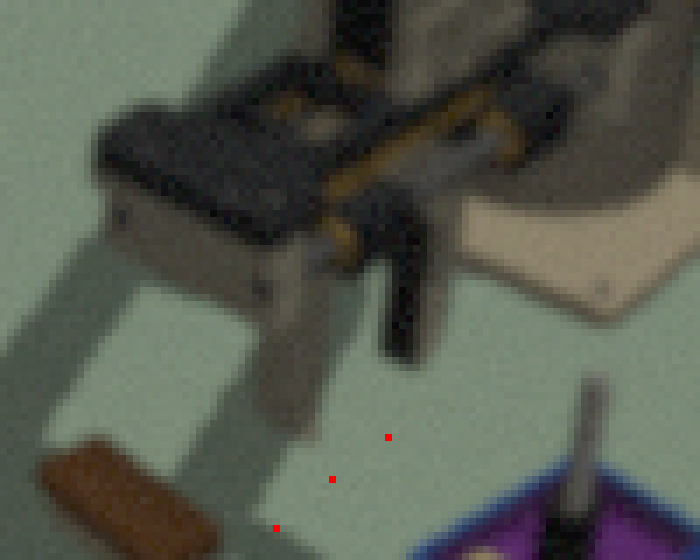

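View pics/s3c.png

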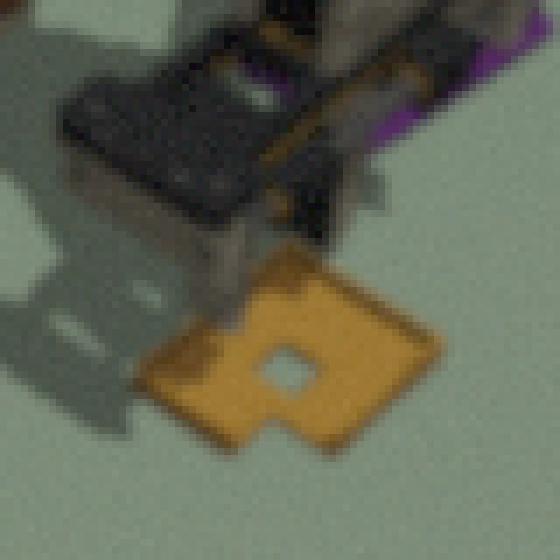

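Emit:
jog_arm:
  moves:
    - [[0,0,0],[0,-20,0],50]
    - [[0,0,0],[0,-50,0],50]
    - [[0,0,0],[0,-70,0],50]
    - [[0,0,0],[0,-70,-2],50]
    - [[0,0,0],[0,-70,-4],50]
    - [[0,0,0],[0,-70,-6],50]
    - [[0,0,0],[0,-70,-6],50]

```text
time: 4.05
tool_pos: [0.4781, 0.1858, -0.001]
eef_rot: [-3.141, 0.0, 1.51]
ft_force: [0.2, -0.1, 0.1]
grip_width: 0.0499
```

Run:
```python
from h import *
T=cams.grab_frame("top");S=cams.grab_frame("scene"); cv2.imwrite("pics/s4.png",S[:,:,::-1]); cv2.imwrite("pics/t4.png",T[:,:,::-1])
s=env.get_state();p=s['tool_pos'];print(p,s['ft_force'],proj("scene",[p]),proj("top",[p]))
a=S[140:240,265:365,::-1];b=T[180:280,150:250,::-1]
cv2.imwrite("pics/c5.png",cv2.resize(np.hstack([a,b]),None,fx=4,fy=4,interpolation=cv2.INTER_NEAREST))
```

```text
[ 0.47825451  0.18576179 -0.00074808] [ 0.24497793 -0.11535994 -0.6877222 ] [[298.87951275 197.7197598 ]] [[220.03042636 216.45600516]]
```

View pics/c5.png

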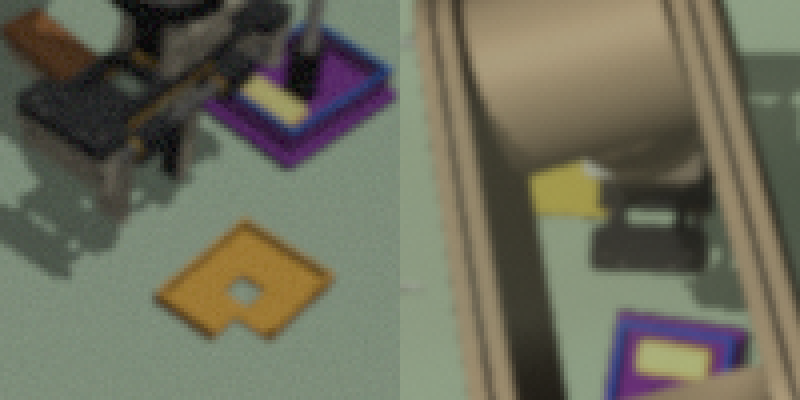

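Emit:
jog_arm:
  moves:
    - [[0,0,0],[0,0,-4],50]
    - [[0,0,0],[0,0,-8],50]
    - [[0,0,0],[0,0,-12],50]
    - [[0,0,0],[0,0,-12],50]

```text
time: 4.65
tool_pos: [0.4779, 0.1852, -0.0133]
eef_rot: [-3.141, 0.0, 1.51]
ft_force: [0.1, 0.5, -0.1]
grip_width: 0.0498
```

Run:
```python
from h import *
print(proj("scene",[[.478,.186,z] for z in (0,.02,.03,.04)]))
S=cams.grab_frame("scene"); cv2.imwrite("pics/s5.png",S[:,:,::-1])
s=env.get_state();p=s['tool_pos'];print(p,s['ft_force'])
cv2.imwrite("pics/c6.png",cv2.resize(S[140:240,265:365,::-1],None,fx=6,fy=6,interpolation=cv2.INTER_CUBIC))
```

```text
[[299.02283909 197.52480143]
 [299.5511213  192.50279655]
 [299.82058482 189.93804638]
 [300.09368658 187.3364876 ]]
[ 0.47808489  0.18524802 -0.01298523] [-0.30513738 -0.05958761 -0.45720332]
```

View pics/c6.png

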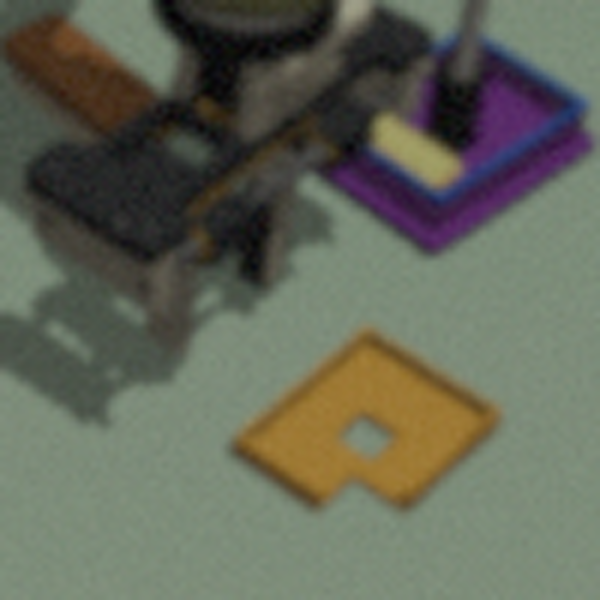

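Emit:
jog_arm:
  moves:
    - [[0,0,0],[0,0,-3],50]
    - [[0,0,0],[0,0,-6],50]
    - [[0,0,0],[0,0,-6],50]

```text
time: 5.08
tool_pos: [0.4781, 0.1853, -0.019]
eef_rot: [-3.141, 0.0, 1.51]
ft_force: [0.3, -0.4, -0.2]
grip_width: 0.0499
```

Emit:
jog_arm:
  moves:
    - [[0,0,0],[0,0,-2],50]
    - [[0,0,0],[0,0,-4],50]
    - [[0,0,0],[0,0,-4],50]

```text
time: 5.45
tool_pos: [0.4782, 0.1853, -0.0229]
eef_rot: [-3.141, 0.0, 1.51]
ft_force: [0.9, -0.6, -0.2]
grip_width: 0.0499
```

Run:
```python
from h import *
S=cams.grab_frame("scene"); cv2.imwrite("pics/s6.png",S[:,:,::-1])
s=env.get_state();p=s['tool_pos'];print(p,s['ft_force'])
cv2.imwrite("pics/c7.png",cv2.resize(S[140:240,265:365,::-1],None,fx=6,fy=6,interpolation=cv2.INTER_CUBIC))
```

```text
[ 0.47825662  0.18532539 -0.02276551] [-0.11266008 -0.68566321 -0.08256427]
```

View pics/c7.png

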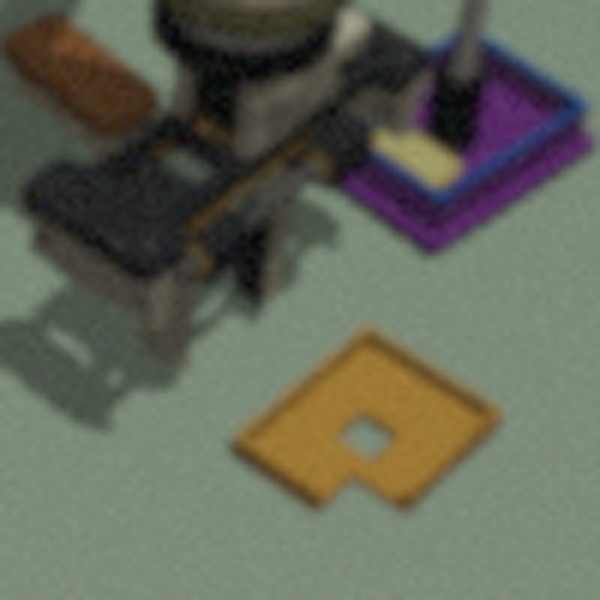

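Emit:
jog_arm:
  moves:
    - [[0,0,0],[0,0,-1.5],50]
    - [[0,0,0],[0,0,-3],50]
    - [[0,0,0],[0,0,-3],50]

```text
time: 5.88
tool_pos: [0.4782, 0.1853, -0.0259]
eef_rot: [-3.141, 0.0, 1.51]
ft_force: [-0.1, -0.1, -0.0]
grip_width: 0.0496
```

Emit:
jog_arm:
  moves:
    - [[0,0,0],[0,0,-1.5],50]
    - [[0,0,0],[0,0,-1.5],50]

```text
time: 6.12
tool_pos: [0.4782, 0.1853, -0.0273]
eef_rot: [-3.141, 0.0, 1.51]
ft_force: [-0.7, -1.2, -0.9]
grip_width: 0.0499
```

Run:
```python
from h import *
print(ray("scene",[[294.3,200.3],[(260/6+265),(312/6+140)]],.003), proj("scene",[[.511,.186,0],[.445,.186,0]]))
s=env.get_state();p=s['tool_pos'];print(p,s['ft_force'])
```

```text
[[0.4973128  0.18399884 0.003     ]
 [0.44624233 0.19454658 0.003     ]] [[291.77603004 204.17786206]
 [306.02812344 191.09042291]]
[ 0.47824009  0.18528504 -0.0273189 ] [-0.72136945 -1.18486925 -0.8968701 ]
```

Emit:
jog_arm:
  moves:
    - [[0,0,0],[0,0,-1.5],50]
    - [[0,0,0],[0,0,-1.5],50]

```text
time: 6.38
tool_pos: [0.4783, 0.1853, -0.0288]
eef_rot: [-3.141, 0.0, 1.51]
ft_force: [0.4, 0.4, 0.3]
grip_width: 0.0499
```

Run:
```python
from h import *
S=cams.grab_frame("scene"); cv2.imwrite("pics/s7.png",S[:,:,::-1])
s=env.get_state();p=s['tool_pos'];print(p,s['ft_force'])
cv2.imwrite("pics/c8.png",cv2.resize(S[160:220,265:345,::-1],None,fx=9,fy=9,interpolation=cv2.INTER_CUBIC))
```

```text
[ 0.47828119  0.18531711 -0.02875769] [-0.28383823 -0.30720329  0.23414578]
```

View pics/c8.png

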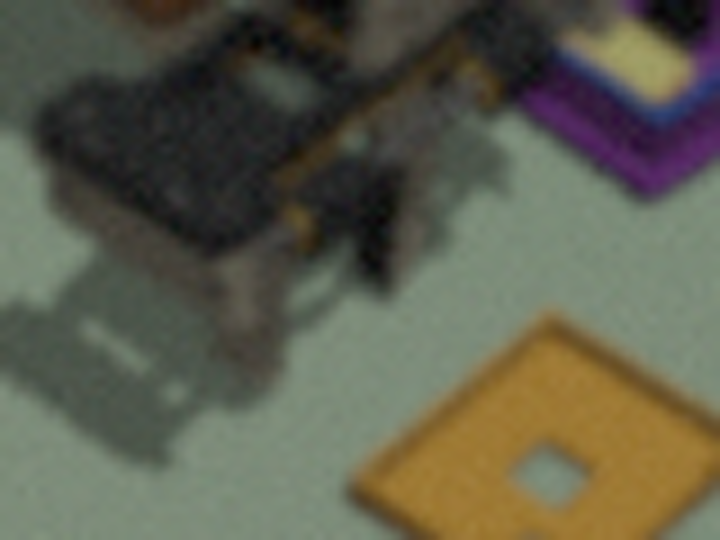

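Emit:
jog_arm:
  moves:
    - [[0,0,0],[0,15,0],50]
    - [[0,0,0],[0,28,0],50]
    - [[0,0,0],[0,40,0],50]
    - [[0,0,0],[0,52,0],50]
    - [[0,0,0],[0,64,0],50]
    - [[0,0,0],[0,76,0],50]
    - [[0,0,0],[0,88,0],50]
    - [[0,0,0],[0,100,0],50]
    - [[0,0,0],[0,112,0],50]
    - [[0,0,0],[0,124,0],50]
    - [[0,0,0],[0,132,0],50]

```text
time: 7.8
tool_pos: [0.4783, 0.3182, -0.0287]
eef_rot: [-3.141, -0.0, 1.51]
ft_force: [-0.3, -1.0, -0.0]
grip_width: 0.05
```

Run:
```python
from h import *
S=cams.grab_frame("scene"); cv2.imwrite("pics/s8.png",S[:,:,::-1])
s=env.get_state();p=s['tool_pos'];print(p,s['ft_force'])
cv2.imwrite("pics/c9.png",cv2.resize(S[160:280,285:415,::-1],None,fx=5,fy=5,interpolation=cv2.INTER_CUBIC))
```

```text
[ 0.47828508  0.31885689 -0.02863083] [-1.06595796  1.05884682  0.35682485]
```

View pics/c9.png

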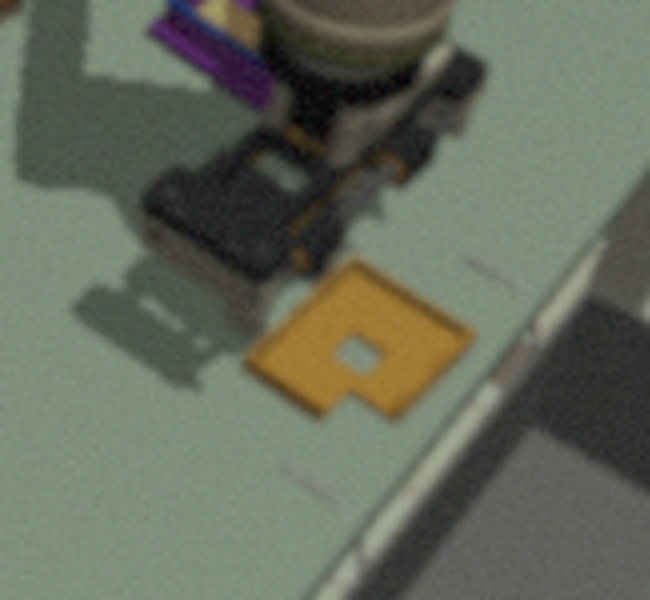

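Emit:
jog_arm:
  moves:
    - [[0,0,0],[0,12,0],50]
    - [[0,0,0],[0,24,0],50]
    - [[0,0,0],[0,36,0],50]
    - [[0,0,0],[0,48,0],50]
    - [[0,0,0],[0,62,0],50]
    - [[0,0,0],[0,77,0],50]
    - [[0,0,0],[0,94,0],50]
    - [[0,0,0],[0,111,0],50]
    - [[0,0,0],[0,124,0],50]
    - [[0,0,0],[0,124,0],50]
    - [[0,0,0],[0,110,0],50]
    - [[0,0,0],[0,95,10],50]

```text
time: 9.35
tool_pos: [0.4774, 0.41, -0.0196]
eef_rot: [-3.14, 0.002, 1.509]
ft_force: [-0.6, -0.5, -1.1]
grip_width: 0.05
```

Run:
```python
from h import *
S=cams.grab_frame("scene"); cv2.imwrite("pics/s9.png",S[:,:,::-1])
s=env.get_state();p=s['tool_pos'];print(p,s['ft_force'])
```

```text
[ 0.47887517  0.40907273 -0.01747771] [0.69106441 1.37684919 1.64901918]
```

View pics/s9.png

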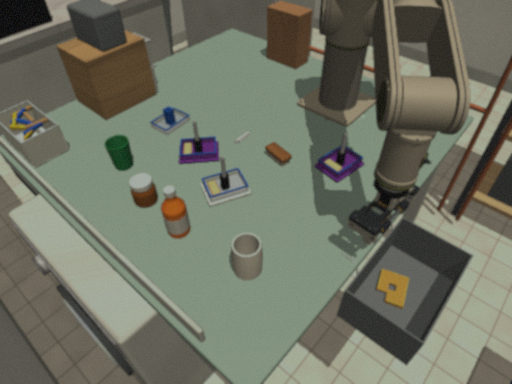

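The tray is in the bin at (393,288). The fingers run about 30 mm higher than reported: they met nothing at reported z = -0.029, while the pictures show the tips almost on the board. I'll allow for that and refine the hub and shaft positions.

Run:
```python
from h import *
S=cv2.imread("pics/scene0.png");T=cv2.imread("pics/top0.png")
def comp(im,lo,hi,win):
    x0,y0,x1,y1=win; m=cv2.inRange(cv2.cvtColor(im[y0:y1,x0:x1],cv2.COLOR_BGR2HSV),lo,hi)
    n,l,st,c=cv2.connectedComponentsWithStats(m); 
    for k in range(1,n):
        if st[k,4]>8: print(st[k],c[k]+[x0,y0])
    return m
# hub top in top view: brightness
hsv=cv2.cvtColor(T[200:224,398:428],cv2.COLOR_BGR2HSV); print(hsv[:,:,2][::1]); 
s5=cv2.imread("pics/scene0.png")[95:140,140:196]; m=cv2.inRange(cv2.cvtColor(s5,cv2.COLOR_BGR2HSV),(100,90,30),(130,255,255)); ys,xs=np.nonzero(m)
n,l=cv2.connectedComponents(m); 
for k in range(1,n):
    q=l==k; print(k,q.sum())
    yy,xx=np.nonzero(q)
    if q.sum()>60:
        for z in (.022,):
            P=ray("scene",np.c_[xx+140,yy+95],z)[:,:2]*1000; print(cv2.minAreaRect(P.astype(np.float32)))
a=[T[145:195,260:310],S[150:200,200:250],S[100:150,145:195],T[185:235,385:435]]
cv2.imwrite("pics/q1.png",cv2.resize(np.vstack([np.hstack(a[:2]),np.hstack(a[2:])]),None,fx=6,fy=6,interpolation=cv2.INTER_CUBIC))
# projections of hypotheses
p=np.array([.590,.0065]); 
for n in("top","scene"): print(n,'shaft tip/should',proj(n,[[*p,.123],[*p,.055]]).round(1).tolist(),'hub top/foot',proj(n,[[.482,-.3664,.06],[.482,-.3664,0]]).round(1).tolist())
```

```text
[[132 133 133 134 134 133 135 134 134 134 134 134 135 134 134 135 133 135
  134 134 129 119  95  76  88 108 118 135 141 142]
 [131 132 135 134 135 134 134 133 134 134 134 134 133 134 135 133 134 134
  134 133 131 120 101  75  85 106 117 134 140 142]
 [131 132 134 133 134 134 134 135 134 134 133 133 132 133 134 133 133 134
  134 133 131 121 102  77  81 103 116 132 139 142]
 [130 132 133 134 135 134 132 133 134 133 134 134 133 132 133 132 133 132
  132 133 130 121 100  78  77 100 118 129 138 141]
 [130 132 134 135 133 134 133 133 134 133 131 130 126 124 128 131 132 133
  131 132 131 123 107  84  77  98 116 123 136 141]
 [128 131 132 133 134 132 132 133 131 126 120 114 108 108 118 128 130 129
  127 127 130 127 116  91  78  94 111 119 136 141]
 [127 131 133 134 132 130 127 122 116 105  95  85  81  89 109 123 124 114
  108 110 118 124 119  99  81  90 109 118 135 142]
 [126 131 131 133 131 123 111  97  86  76  65  58  57  78 103 118 108  88
   75  78  93 112 117 100  82  88 109 119 134 141]
 [125 130 130 131 129 118  97  73  57  51  47  48  50  71  98 109  95  64
   50  51  71  97 112 102 
[... 1533 characters left out ...]
2 126 132 132 134 134 134 134 133 135 134 134 134 134 133 135 133
  133 133 135 134 133 131 123 103  77  79 103 118]
 [ 92 109 126 131 133 135 134 134 133 133 133 133 133 133 133 134 134 134
  134 134 134 134 133 131 122 103  79  76 101 118]
 [ 90 108 125 131 133 133 133 134 134 135 134 134 133 134 134 132 134 133
  134 134 134 134 134 132 124 105  81  76  98 116]]
1 163
((477.0677490234375, -374.0333251953125), (120.16261291503906, 35.516815185546875), 54.737239837646484)
2 4
3 3
4 1
5 1
6 13
top shaft tip/should [[282.4, 168.6], [281.0, 174.1]] hub top/foot [[416.4, 209.4], [408.0, 211.9]]
scene shaft tip/should [[221.2, 156.1], [223.2, 175.2]] hub top/foot [[167.2, 108.2], [170.3, 122.9]]
```

View pics/q1.png

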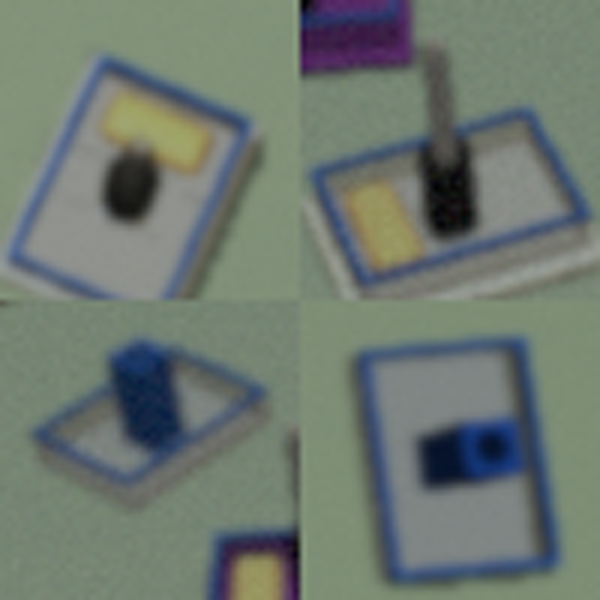

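Emit:
jog_arm:
  moves:
    - [[0,0,0],[0,0,50],50]
    - [[0,0,0],[0,-20,105],50]
    - [[0,0,1],[0,-60,155],50]
    - [[0,0,2],[0,-120,168],50]
    - [[0,0,3],[0,-180,168],50]
    - [[0,0,4],[0,-240,168],50]
    - [[0,0,5],[0,-300,168],50]
    - [[0,0,6],[0,-360,168],50]
    - [[0,0,7],[0,-420,168],50]
    - [[0,0,8],[0,-480,168],50]
    - [[0,0,8],[0,-540,168],50]
    - [[0,0,8],[0,-600,168],50]

```text
time: 10.9
tool_pos: [0.4776, -0.1903, 0.1502]
eef_rot: [3.14, 0.001, 1.648]
ft_force: [1.1, -0.3, 0.1]
grip_width: 0.05
```

Emit:
jog_arm:
  moves:
    - [[0,0,0],[2,-60,0],60]
    - [[0,0,0],[4,-120,0],60]
    - [[0,0,0],[4,-165,0],60]
    - [[0,0,0],[4,-176,0],60]
    - [[0,0,0],[4,-176,-30],60]
    - [[0,0,0],[4,-176,-55],60]
    - [[0,0,0],[4,-176,-60],60]
    - [[0,0,0],[4,-176,-60],60]

```text
time: 11.9
tool_pos: [0.4824, -0.3632, 0.09]
eef_rot: [3.141, 0.0, 1.65]
ft_force: [0.2, -0.8, -0.6]
grip_width: 0.0603
```

Run:
```python
from h import *
S=cams.grab_frame("scene");T=cams.grab_frame("top"); cv2.imwrite("pics/s10.png",S[:,:,::-1])
s=env.get_state();p=s['tool_pos'];print(p,s['eef_rot'],s['ft_force'])
pt=p+[0,0,.031]; print(proj("scene",[pt]),proj("top",[pt]))
a=S[60:160,110:230,::-1];b=T[150:250,360:480,::-1]
for im,n,o in((a,"scene",(110,60)),(b,"top",(360,150))):pass
a=cv2.resize(np.hstack([a,b]),None,fx=3.3,fy=3.3,interpolation=cv2.INTER_CUBIC)
for n,o,dx in(("scene",(110,60),0),("top",(360,150),120)):
    q=proj(n,[pt])[0]-o; cv2.circle(a,(int((q[0]+dx)*3.3),int(q[1]*3.3)),3,(0,0,255),-1)
cv2.imwrite("pics/c10.png",a)
```

```text
[ 0.48315921 -0.36400211  0.09106886] [3.13993411e+00 1.66421225e-03 1.64960956e+00] [0.79447748 0.47640358 0.22458464]
[[164.01545516  92.21624827]] [[425.21770288 206.13083709]]
```

View pics/c10.png

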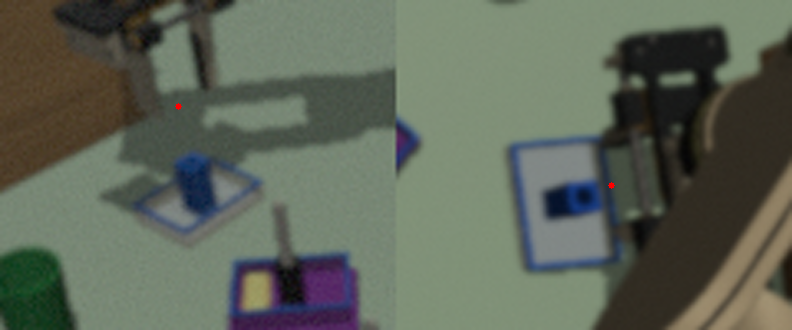

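Emit:
jog_arm:
  moves:
    - [[0,0,0],[-1,-3,-20],60]
    - [[0,0,0],[-1,-3,-35],60]
    - [[0,0,0],[-1,-3,-45],60]
    - [[0,0,0],[-1,-3,-45],60]

```text
time: 12.5
tool_pos: [0.4804, -0.3658, 0.0425]
eef_rot: [-3.14, -0.002, 1.649]
ft_force: [-0.2, -0.6, 0.0]
grip_width: 0.06
```

Run:
```python
from h import *
S=cams.grab_frame("scene");T=cams.grab_frame("top"); cv2.imwrite("pics/s11.png",S[:,:,::-1])
s=env.get_state();p=s['tool_pos'];print(p,s['eef_rot'],s['ft_force'])
a=S[60:160,110:230,::-1];b=T[150:250,360:480,::-1]
a=cv2.resize(np.hstack([a,b]),None,fx=3.3,fy=3.3,interpolation=cv2.INTER_CUBIC)
cv2.imwrite("pics/c11.png",a)
```

```text
[ 0.4814157  -0.36663984  0.04432162] [-3.14148666e+00 -1.65555633e-04  1.64927867e+00] [ 0.03379464 -0.46656882  0.42800674]
```

View pics/c11.png

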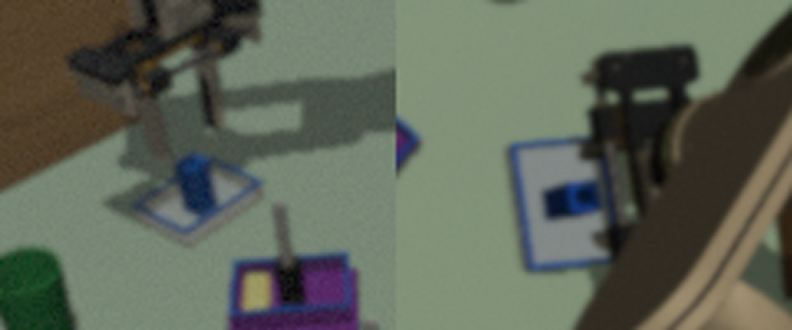

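Emit:
jog_arm:
  moves:
    - [[0,0,0],[0,0,-15],60]
    - [[0,0,0],[0,0,-30],60]
    - [[0,0,0],[0,0,-40],60]
    - [[0,0,0],[0,0,-44],60]
    - [[0,0,0],[0,0,-44],60]

```text
time: 13.22
tool_pos: [0.4812, -0.3665, -0.0001]
eef_rot: [-3.141, -0.001, 1.649]
ft_force: [-0.3, 0.0, -0.3]
grip_width: 0.0598
```

Run:
```python
from h import *
S=cams.grab_frame("scene");T=cams.grab_frame("top"); cv2.imwrite("pics/s12.png",S[:,:,::-1])
s=env.get_state();p=s['tool_pos'];print(p,s['eef_rot'],s['ft_force'])
a=S[60:160,110:230,::-1];b=T[150:250,360:480,::-1]
a=cv2.resize(np.hstack([a,b]),None,fx=3.3,fy=3.3,interpolation=cv2.INTER_CUBIC)
cv2.imwrite("pics/c12.png",a)
```

```text
[ 0.48167678 -0.36695152  0.00079186] [3.14108883e+00 5.23761508e-04 1.64928663e+00] [0.03051491 0.07450539 0.37250613]
```

View pics/c12.png

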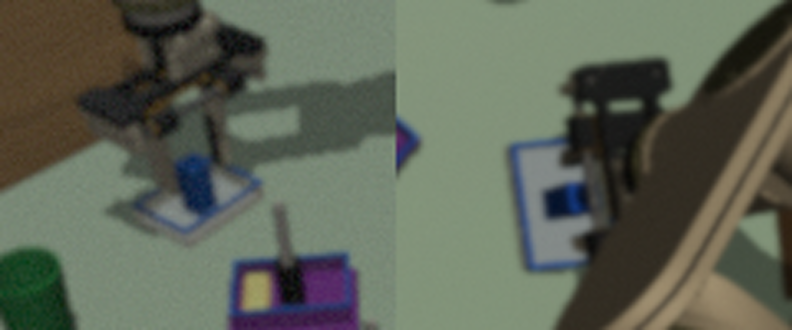

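Emit:
jog_arm:
  moves:
    - [[0,0,0],[0,0,0],20]
    - [[0,0,0],[0,0,0],20]
    - [[0,0,0],[0,0,0],20]
    - [[0,0,0],[0,0,0],20]
    - [[0,0,0],[0,0,0],20]
  force: 25

```text
time: 13.95
tool_pos: [0.4815, -0.3667, 0.0005]
eef_rot: [3.141, 0.0, 1.649]
ft_force: [0.1, 0.2, 0.8]
grip_width: 0.0258
```

Emit:
jog_arm:
  moves:
    - [[0,0,0],[0,0,5],20]
    - [[0,0,0],[0,0,20],20]
    - [[0,0,0],[0,0,35],20]
    - [[0,0,0],[0,0,40],20]
    - [[0,0,0],[0,0,40],20]

```text
time: 14.58
tool_pos: [0.4819, -0.3671, 0.0413]
eef_rot: [3.14, 0.001, 1.649]
ft_force: [-0.3, 0.2, -1.5]
grip_width: 0.0256
```

Run:
```python
from h import *
S=cams.grab_frame("scene");T=cams.grab_frame("top"); cv2.imwrite("pics/s13.png",S[:,:,::-1])
s=env.get_state();p=s['tool_pos'];print(p,s['eef_rot'],s['ft_force'])
a=S[60:160,110:230,::-1];b=T[150:250,360:480,::-1]
a=cv2.resize(np.hstack([a,b]),None,fx=3.3,fy=3.3,interpolation=cv2.INTER_CUBIC)
cv2.imwrite("pics/c13.png",a)
```

```text
[ 0.48112745 -0.36648348  0.0400216 ] [-3.14122161e+00 -3.26625639e-04  1.64928266e+00] [ 0.10610056 -0.25071879 -1.40995077]
```

View pics/c13.png

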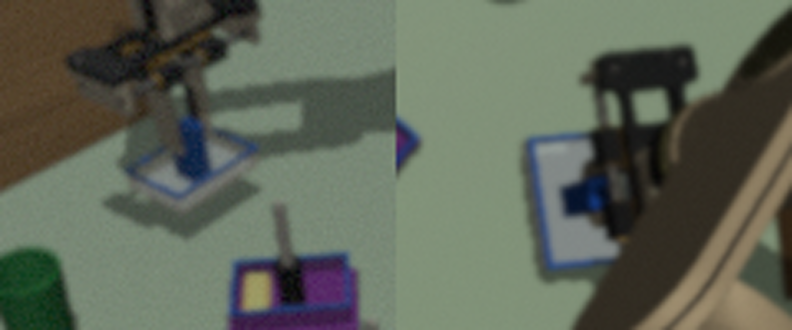

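Emit:
jog_arm:
  moves:
    - [[0,0,0],[0,0,35],20]
    - [[0,0,0],[0,0,75],20]
    - [[0,0,0],[0,0,110],20]
    - [[0,0,-2],[5,20,117],20]
    - [[0,0,-6],[17,60,117],20]
    - [[0,0,-10],[31,105,117],20]
    - [[0,0,-14],[44,150,117],20]
    - [[0,0,-18],[57,195,117],20]
    - [[0,0,-22],[70,240,117],20]
    - [[0,0,-26],[83,285,117],20]
    - [[0,0,-29],[96,328,117],20]
    - [[0,0,-30.4],[103,352,117],20]

```text
time: 16.18
tool_pos: [0.5842, -0.0123, 0.1565]
eef_rot: [-3.14, 0.0, 1.119]
ft_force: [0.1, -0.5, -2.1]
grip_width: 0.0256
```

Emit:
jog_arm:
  moves:
    - [[0,0,0],[5,15,0],20]
    - [[0,0,0],[6,21,0],20]
    - [[0,0,0],[6,21,0],20]
    - [[0,0,0],[6,21,0],20]

```text
time: 16.68
tool_pos: [0.5902, 0.0054, 0.1573]
eef_rot: [-3.142, 0.0, 1.118]
ft_force: [0.1, 0.2, -1.7]
grip_width: 0.0257
```

Run:
```python
from h import *
S=cams.grab_frame("scene");T=cams.grab_frame("top"); cv2.imwrite("pics/s14.png",S[:,:,::-1]); cv2.imwrite("pics/t14.png",T[:,:,::-1])
s=env.get_state();p=s['tool_pos'];print(p,s['eef_rot'],s['ft_force'])
a=S[100:220,170:290,::-1];b=T[110:230,220:340,::-1]
a=cv2.resize(np.hstack([a,b]),None,fx=3.3,fy=3.3,interpolation=cv2.INTER_CUBIC)
cv2.imwrite("pics/c14.png",a)
```

```text
[0.59026922 0.00546765 0.15736321] [3.14152299e+00 1.47115387e-04 1.11770709e+00] [ 0.1742626   1.03781753 -2.29202977]
```

View pics/c14.png

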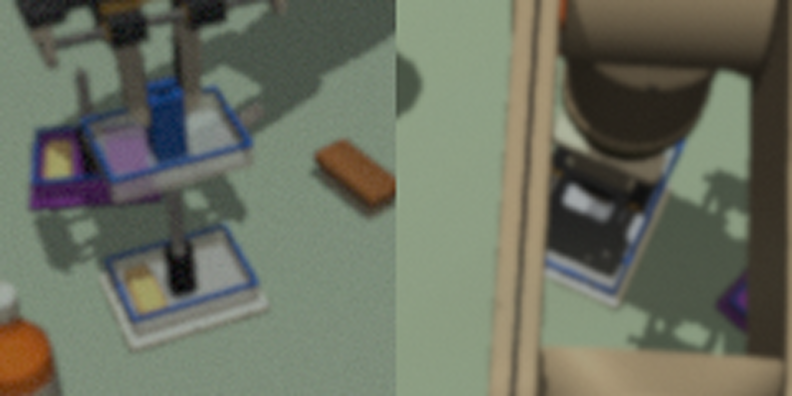

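```bash
cat > rim.py <<'E'
from h import *
import sys
def rimc(fn,z,win,n="scene"):
    x0,y0,x1,y1=win; im=cv2.imread(fn)[y0:y1,x0:x1]
    m=cv2.inRange(cv2.cvtColor(im,cv2.COLOR_BGR2HSV),(100,90,30),(130,255,255)); m=cv2.morphologyEx(m,cv2.MORPH_CLOSE,np.ones((3,3),np.uint8))
    nn,l,st,c=cv2.connectedComponentsWithStats(m); k=1+np.argmax(st[1:,4]); ys,xs=np.nonzero(l==k); px=np.c_[xs+x0,ys+y0].astype(float)
    h=cv2.convexHull(px.astype(np.float32))
    # keep only rim by plane: report quad fit of hull
    P=(ray(n,px,z)[:,:2]*1000).astype(np.float32); r=cv2.minAreaRect(P); print(fn,z,st[k],np.round(r[0],1),np.round(r[1],1),round(r[2],1))
    return l==k
E
python3 - <<'E'
from rim import *
m=rimc("pics/s14.png",.179,(190,118,252,162))
rimc("pics/s14.png",.032,(198,162,255,205)); rimc("pics/scene0.png",.032,(195,160,255,210))
im=cv2.imread("pics/s14.png")[112:172,186:256]; cv2.imwrite("pics/c15.png",cv2.resize(im,None,fx=9,fy=9,interpolation=cv2.INTER_CUBIC))
E
```

```text
pics/s14.png 0.179 [  0   5  56  33 458] [598.5  -8.8] [108.8 141. ] 64.1
pics/s14.png 0.032 [43 12  7 13 20] [548.9  45.4] [50.7  7.2] 56.7
pics/scene0.png 0.032 [39  8 14 19 34] [545.9  30.3] [80.  11.6] 64.8
```

View pics/c15.png

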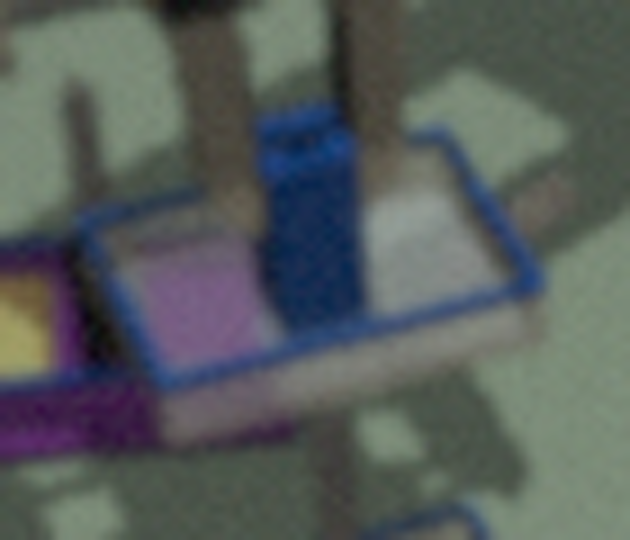

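Run:
```python
from h import *
c=np.array([[80,215],[165,390],[545,285],[445,130]])/9+[186,112]
P=ray("scene",c,.179)[:,:2]*1000; print(P.round(1),P.mean(0)); e=P[2]-P[1]; print(np.degrees(np.arctan2(e[1],e[0])),np.linalg.norm(e),np.linalg.norm(P[1]-P[0]))
print('bore',ray("scene",[[308/9+186-.0,140/9+112]],.217))
# stand corners from q1 (scene tile origin 200,150; tile x offset 300, scale 6)
c=np.array([[314,172],[362,284],[588,214],[530,112]])
c=(c-[300,0])/6+[200,150]
P=ray("scene",c,.032)[:,:2]*1000; print(P.round(1),P.mean(0)); e=P[2]-P[1]; print(np.degrees(np.arctan2(e[1],e[0])),np.linalg.norm(e),np.linalg.norm(P[1]-P[0]))
print('tip',ray("scene",[[(433-300)/6+200,50/6+150]],.121))
print('foot pix if centred', proj("scene",[[.590,.0065,.157]]))
```

```text
[[ 6.215e+02 -5.030e+01]
 [ 6.582e+02  2.400e+01]
 [ 5.600e+02  7.070e+01]
 [ 5.257e+02  4.000e-01]] [591.34489856  11.19653075]
154.5535081731646 108.77863880455492 82.8957837873059
bore [[0.59001368 0.01333033 0.217     ]]
[[622.  -46.7]
 [657.5  22.8]
 [559.1  69.4]
 [525.7   1.6]] [591.05495349  11.76651364]
154.63082499636764 108.88155411104435 78.01470427217956
tip [[0.59307832 0.01275042 0.121     ]]
foot pix if centred [[220.20711791 145.89566336]]
```

Emit:
jog_arm:
  moves:
    - [[0,0,0],[0,0,-10],20]
    - [[0,0,0],[0,0,-20],20]
    - [[0,0,0],[0,0,-27],20]
    - [[0,0,0],[0,0,-31],20]
    - [[0,0,0],[0,0,-34],20]
    - [[0,0,0],[0,0,-37],20]
    - [[0,0,0],[0,0,-37],20]

```text
time: 17.65
tool_pos: [0.5903, 0.0063, 0.1202]
eef_rot: [-3.141, 0.0, 1.119]
ft_force: [-0.1, -0.9, -1.5]
grip_width: 0.0261
```

Emit:
jog_arm:
  moves:
    - [[0,0,0],[0,0,-3],20]
    - [[0,0,0],[0,0,-6],20]
    - [[0,0,0],[0,0,-8],20]
    - [[0,0,0],[0,0,-8],20]

```text
time: 18.15
tool_pos: [0.5902, 0.0063, 0.112]
eef_rot: [-3.141, 0.0, 1.119]
ft_force: [-0.4, 0.0, -1.9]
grip_width: 0.026
```

Run:
```python
from h import *
S=cams.grab_frame("scene"); cv2.imwrite("pics/s16.png",S[:,:,::-1])
s=env.get_state();p=s['tool_pos'];print(p,s['eef_rot'],s['ft_force'],s['moment'])
cv2.imwrite("pics/c16.png",cv2.resize(S[125:205,180:265,::-1],None,fx=7,fy=7,interpolation=cv2.INTER_CUBIC))
```

```text
[0.590266   0.00632307 0.11223315] [-3.14135326e+00  1.07288852e-04  1.11873334e+00] [ 0.34226238  0.92936057 -1.36224724] [-0.08257166  0.13227081  0.04202777]
```

View pics/c16.png

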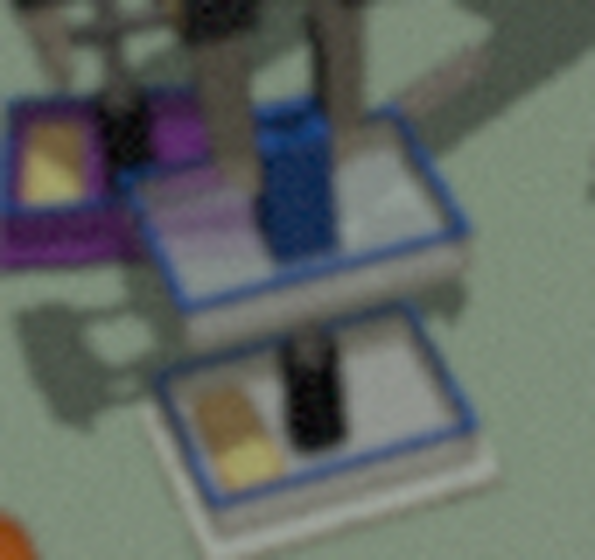

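Emit:
jog_arm:
  moves:
    - [[0,0,0],[0,0,-5],20]
    - [[0,0,0],[0,0,-10],20]
    - [[0,0,0],[0,0,-15],20]
    - [[0,0,0],[0,0,-20],20]
    - [[0,0,0],[0,0,-20],20]

```text
time: 18.82
tool_pos: [0.5899, 0.0064, 0.0916]
eef_rot: [-3.14, 0.0, 1.119]
ft_force: [-0.2, 0.5, -1.7]
grip_width: 0.0262
```

Emit:
jog_arm:
  moves:
    - [[0,0,0],[0,0,-5],20]
    - [[0,0,0],[0,0,-10],20]
    - [[0,0,0],[0,0,-15],20]
    - [[0,0,0],[0,0,-20],20]
    - [[0,0,0],[0,0,-25],20]
    - [[0,0,0],[0,0,-29],20]
    - [[0,0,0],[0,0,-29],20]

```text
time: 19.7
tool_pos: [0.59, 0.0064, 0.0628]
eef_rot: [-3.141, 0.0, 1.119]
ft_force: [0.3, -0.0, -1.1]
grip_width: 0.0259
```

Run:
```python
from h import *
S=cams.grab_frame("scene"); cv2.imwrite("pics/s17.png",S[:,:,::-1])
s=env.get_state();p=s['tool_pos'];print(p,s['eef_rot'],s['ft_force'],s['moment'])
cv2.imwrite("pics/c17.png",cv2.resize(S[125:205,180:265,::-1],None,fx=7,fy=7,interpolation=cv2.INTER_CUBIC))
```

```text
[0.59023262 0.00634186 0.06315058] [-3.14126592e+00  1.28410686e-04  1.11871330e+00] [-0.31465857  0.47347825 -1.12811048] [-0.06152531  0.09754444 -0.04184731]
```

View pics/c17.png

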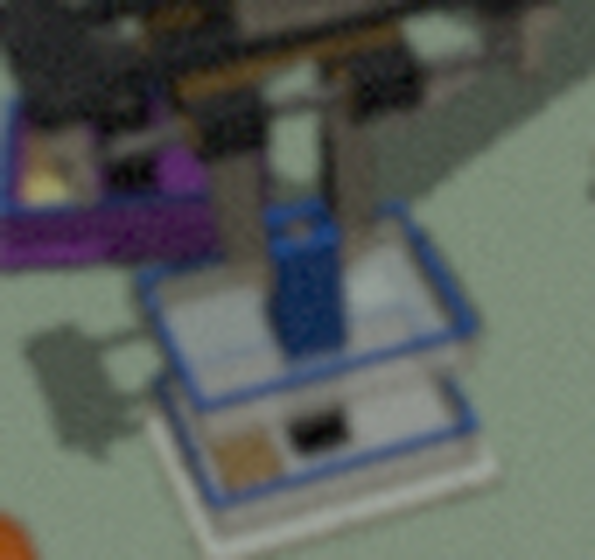

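Shaft is in the bore, with no side force. I'll lower it in small steps until it makes contact.

Emit:
jog_arm:
  moves:
    - [[0,0,0],[0,0,-2],20]
    - [[0,0,0],[0,0,-4],20]
    - [[0,0,0],[0,0,-5.5],20]
    - [[0,0,0],[0,0,-5.5],20]

```text
time: 20.25
tool_pos: [0.5902, 0.0063, 0.0576]
eef_rot: [-3.141, 0.0, 1.119]
ft_force: [-0.1, 0.0, -1.6]
grip_width: 0.0261
```

Emit:
jog_arm:
  moves:
    - [[0,0,0],[0,0,-1],20]
    - [[0,0,0],[0,0,-1],20]

```text
time: 20.5
tool_pos: [0.5903, 0.0063, 0.0568]
eef_rot: [-3.141, 0.0, 1.119]
ft_force: [0.3, 0.7, -1.5]
grip_width: 0.0259
```

Emit:
jog_arm:
  moves:
    - [[0,0,0],[0,0,-1],20]
    - [[0,0,0],[0,0,-1],20]

```text
time: 20.75
tool_pos: [0.5903, 0.0063, 0.0557]
eef_rot: [-3.141, 0.0, 1.119]
ft_force: [0.3, 0.4, -0.9]
grip_width: 0.0259
```

Emit:
jog_arm:
  moves:
    - [[0,0,0],[0,0,-1],20]
    - [[0,0,0],[0,0,-1],20]

```text
time: 21.0
tool_pos: [0.5905, 0.0064, 0.0554]
eef_rot: [3.141, -0.0, 1.119]
ft_force: [-2.0, 0.3, 4.3]
grip_width: 0.0259
```

Emit:
jog_arm:
  moves:
    - [[0,0,0],[0,0,-0.5],20]
    - [[0,0,0],[0,0,-0.5],20]

```text
time: 21.25
tool_pos: [0.5906, 0.0064, 0.0554]
eef_rot: [3.141, -0.0, 1.119]
ft_force: [-4.6, 0.5, 8.3]
grip_width: 0.0258
```

Emit:
jog_arm:
  moves:
    - [[0,0,0],[0,0,0.7],20]
    - [[0,0,0],[0,0,0.7],28]
    - [[0,0,0],[0,0,0.7],34]
    - [[0,0,0],[0,0,0.7],42]
    - [[0,0,0],[0,0,0.7],50]
    - [[0,0,0],[0,0,0.7],50]

```text
time: 22.0
tool_pos: [0.5904, 0.0063, 0.055]
eef_rot: [3.142, 0.0, 1.119]
ft_force: [0.1, 0.4, 0.3]
grip_width: 0.0496
```

Emit:
jog_arm:
  moves:
    - [[0,0,0],[0,0,10],50]
    - [[0,0,0],[0,0,30],50]
    - [[0,0,0],[0,0,60],50]
    - [[0,0,0],[0,0,110],50]
    - [[0,0,0],[0,0,130],50]
    - [[0,0,0],[-40,0,140],50]
    - [[0,0,0],[-90,0,140],50]
    - [[0,0,0],[-130,0,140],50]
    - [[0,0,0],[-130,0,140],50]

```text
time: 23.12
tool_pos: [0.4586, 0.0064, 0.1953]
eef_rot: [3.141, -0.0, 1.119]
ft_force: [1.0, 0.3, 0.2]
grip_width: 0.0505
```

Run:
```python
from h import *
S=cams.grab_frame("scene");T=cams.grab_frame("top"); cv2.imwrite("pics/s18.png",S[:,:,::-1]); cv2.imwrite("pics/t18.png",T[:,:,::-1])
s=env.get_state();p=s['tool_pos'];print(p,s['ft_force'])
a=S[125:205,180:265,::-1];b=T[140:220,240:325,::-1]
cv2.imwrite("pics/c18.png",cv2.resize(np.hstack([a,b]),None,fx=4.6,fy=4.6,interpolation=cv2.INTER_CUBIC))
```

```text
[0.46086352 0.00627341 0.19573734] [ 0.70172095 -0.43173855 -0.10071913]
```

View pics/c18.png

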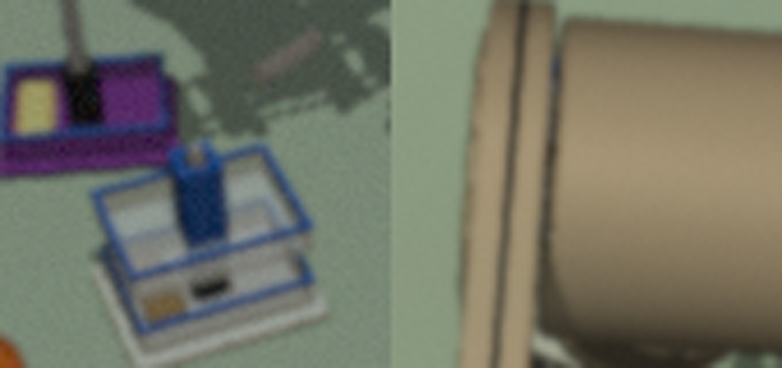

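View pics/s18.png

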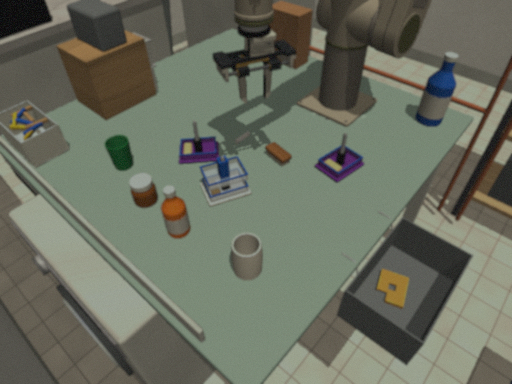

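Run:
```python
from h import *
c=np.array([[93,190],[138,281],[312,225],[266,147]])/4.6+[180,125]
P=ray("scene",c,.077)[:,:2]*1000; print(P.round(1),P.mean(0)); e=P[2]-P[1]; print(np.degrees(np.arctan2(e[1],e[0])),np.linalg.norm(e),np.linalg.norm(P[1]-P[0]))
print(job.close_job())
```

```text
[[621.3 -48.3]
 [657.   27.5]
 [559.4  70.7]
 [526.1   2.8]] [590.93965443  13.16655401]
156.12851605029127 106.72341421981633 83.8187450080276
the job is handed in; nothing more can be done
None
```

I pushed the old tray along the board and over its end into the grey bin. Then I gripped the new box by its hub, held it all the way down the shaft to the shoulder, released it and backed off. The job is handed in at about 23 s of the 58 s allowed, and no verdict was reported.

**Last checks**
- **Tray:** the final scene picture shows it lying in the bin.
- **Seating:** the box met the shoulder at a foot height of about 55 mm, with up to 8 N upward force and up to 5 N sideways as it pressed on. After release the robot read no contact.
- **Position and alignment:** the box rim's centre is within about 1.5 mm of the lower box's. Its long side measures about 1.5° off the lower box's, close to the limit of what I can measure. I judged it level by eye.
- **Bystanders:** none looked moved in the final scene picture. I did not measure them, and the top view was blocked by the arm.

**What disagreed:** the fingertips sat about 30 mm higher than the reported TCP height. My first push therefore passed above the tray without touching it. I found the offset from the pictures and by lowering the tool while watching the force, allowed for it, and repeated the push. I did not find the cause of the offset.

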